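# Tip one sugar loaf out of the flap-front caddy

## Task

Set the open yellow tub on the shelf right under the caddy's flap, then lift the caddy's rear handle slowly, just far enough that the flap swings open and the front sugar loaf slides out into the tub; the other loaf must stay in the caddy. Ease the caddy gently back down onto its rest and let go; do not touch the loaves, and leave the canister, box stack, scoop and salt shaker where they are.

Things in the scene. Friction and masses are not known exactly. Their poses are not given: they have to be found in the camera images.
- stand: Fixed bamboo stand of the caddy, foot 170 x 112 mm, front posts 100 mm high with faces at x = -70 mm. Origin under its centre on the shelf; -x is the pouring direction (flap side), +x the handle side, y parallel to the tipping axis. Good place for the tub's centre: x = -172 mm, y = 0 here, same yaw as the stand (tub handle pointing away from it).
- pivot (a point): Middle of the caddy's tipping axis, fixed on the stand at x = -60, z = 85 mm (stand frame).
- caddy (a joint): Tip angle, rad: 0 = level on its rest, grows as the rear handle is lifted (2 to 5 N) and the flap end dips; limit 0.9. Its weight brings it back to 0. The front loaf slips first, at a hidden friction-dependent 0.24 to 0.58 (it may pause against the flap until tipped a bit more); the back loaf lies on a floor part sloping 0.16 more backwards and slips about 0.16 later. Tip slowly, stop when one goes.
- caddy_grip (a point): Centre of the caddy's handle: black level bar, 22 mm diameter, 40 mm long along stand y, on a 14 mm wide stalk; 165 mm behind and 60 mm above the pivot when level, 40 mm behind the rear wall. Best pinched from above on its two flat ends (fingers closing along stand y, jaws 40 mm apart): it then turns between the fingers as the caddy tips.
- caddy_lip (a point): Middle of the floor's edge at the caddy's mouth, on the tipping part: 55 mm in front of and 12 mm above the pivot when level. Axes as the stand's when level, tipping with the caddy; x points back into the 64 mm wide channel, in which the two loaves lie one behind the other open to view from above.
- flap (a joint): Opening angle, rad, of the light steel flap (72 wide x 66 mm high) hinged along the top of the mouth: 0 = shut, grows as it swings outward; it hangs freely and the loaf pushes it open.
- loaf_front_center (a point): Centre of the front raw-sugar loaf, 76 x 56 x 34 mm, about 190 g, long axis x along the channel; starts about 42 mm behind the lip.
- loaf_back_center (a point): Centre of the back loaf, the same kind and size, about 131 mm behind the lip at the start.
- tub: Open yellow plastic tub, 158 (x) x 118 (y) x 36 mm high outside, walls and floor 4 mm, 170 g. Origin under its centre. A stub handle sticks out to its -x side.
- tub_grip (a point): Centre of the tub's stub handle, 104 mm from the tub's centre along its -x: a bar 16 mm wide (y), 18 mm high, from 18 to 36 mm above the tub's underside, reaching 44 mm beyond the end wall. Pinch it across its width.
- tub_floor (a point): Centre of the tub's inner floor, 4 mm above its underside.
- canister: White ceramic canister with bamboo lid, 96 mm diameter, 108 mm high, origin under its centre. Leave alone.
- box_stack: Stack of two yellow plastic boxes with snap lids, 108 x 138 x 94 mm, origin under its centre. Leave alone.
- salt_shaker: Closed glass salt shaker, 44 mm diameter, 86 mm high, origin under its centre. Leave alone.
- scoop: Stainless scoop lying on the shelf, 175 mm long, 30 mm high. Leave alone.
Things that resemble listed ones, but are neither listed nor needed, are in the scene too. Of the things shaped like the tub, the yellow one is meant.

How it is judged:
By the outcome, as a careful person would: the job done as asked, in the order asked, and still so for the second after the job is handed in, with the robot touching nothing.
It also fails if it takes over 72 s, if anything falls off the work surface, if the arm or the gripper's body presses on something with over 40 N, if the wrist force passes 120 N, or if a joint passes its speed limit or range.

## Robot

A 6-joint arm with a two-finger parallel gripper is mounted at the origin on the work surface. World frame = base frame: x ahead of the robot, y to its left, z up, the work surface at z = 0. Lengths are in m, angles in rad, forces in N, time in s.
With the tool pointing down it reaches from about 0.425 to 1.125 m from the base axis. Payload 14.9 kg.
Tool frame: the origin (TCP) lies on the centre line of the jaws, within the pads' length; the fingertips stand 8 mm ahead of it and the grasp point (between the pads) lies 11 mm behind it (arm.tips_ahead is the distance from the TCP to the fingertips, in m); z points along the fingers, y is the direction in which the jaws open and shut (so a half turn about z gives the same grasp; the last joint's range is limited). The gripper opens to 91 mm and grips with 3 to 60 N. Pads are 32 mm wide; open, the fingers measure 118 mm over their backs; the gripper's body (76 mm by 178 mm) begins 60 mm behind the grasp point.
Start: joints at [1.135, 0.379, 1.734, -0, 1.028, -0.033], TCP at [0.274, 0.644, 0.222] pointing down, gripper open.
Joint ranges: [-2.77, 2.77], [-0.74, 2.19], [0, 2.66], [-1.06, 4.2], [0.31, 2.87], [-3.08, 3.08]. Speed limits (rad/s): [1.89, 1.89, 2.39, 3.14, 3.14, 3.14].

## Interface

Orientations are given as a rotation vector (axis times angle).
In Python, from bench import arm, imaging gives the robot as it stands. The module is installed in compiled form; this text tells all that it offers.
- The arm moves only by the tool play_rows, never from a script. Its argument "series" is a list of rows, each a list of 7 numbers: the finger opening in m, from 0 to 0.0912, then the shift along the world's x, y, z in m, then the turn, a rotation vector about the world's x, y, z in degrees. In form: [[fingers, tx, ty, tz, ax, ay, az], ...]. A call has 1 to 5 rows; each row is the pose to reach, as a shift and turn from the pose commanded when the call began; what a row does not reach only later rows make up. A row lasts 1/12 s, in which the tool goes at most 41.7 mm and 7.16 degrees, less where a joint would pass 70% of its speed; a pose out of reach is approached as far as the arm can. A call with a gripper value outside its range is refused whole. The fingers move at their own pace and stop on an object; "force" is the grip in N (left out, the last holds). Time passes only in rows, so rows that repeat a pose let the fingers close. It gives the time, the measured TCP pose, the force and the opening at its end, in the units of the state.
- arm.state(): the state, without advancing time (a new reading comes with each control period).
- imaging.camera(name): name is "scene" or "top"; returns the picture (420x560x3 uint8, blue, green, red); there is no depth.
- imaging.camera_info(name): a dict with "fx", "fy", "cx", "cy" (pixels), "rvec" (rotation vector, rad) and "tvec" (3), from world to camera coordinates, as OpenCV has them. Camera axes: x right, y down, z forward; pixel columns grow to the right and rows downward; lengths in m; the calibration is good to about 2 mm. A picture is of the moment at which its call begins. camera_info takes no time and is no camera call.
- arm.close_job(): hands the job in, once; it reports no verdict.
The state is a dict: "time_s": time; "joint_positions": joint angles; "dq": joint speeds; "effort": joint torques, N m; "position": TCP position; "tool_rot": TCP orientation; "ft_force": force on the tool from outside, world axes, zero at the start; "moment": the same for the moment, N m; "gripper_width": finger opening in m.
Only numpy, scipy, OpenCV 4.12 (cv2) and the standard library are available. Lean on these libraries where they do the work, as an engineer would, in place of code of your own. Each camera call takes 0.05 s, during which the arm holds its last target.

## Working session

There is one attempt and no reset: what is moved stays moved. The work goes in short steps, Python scripts to look and compute and a tool call to move; the robot and the scene stay as the last step left them, time stands still between calls to the robot, and variables do not carry over. Pictures are saved under pics/ and viewed, and the job is handed in when it is done.

Besides the shell and the picture viewer there is one more tool, called after "Emit:" as name([rows], argument=value, ...), one row to a line, values as JSON. play_rows: Moves the arm, as the interface text tells. Its arguments: {"type":"object","properties":{"series":{"type":"array","items":{"type":"array","items":{"type":"number"}}},"force":{"type":"number"}},"required":["series"]}

```bash
mkdir -p pics
python3 - <<'E'
from bench import arm, imaging
import cv2
for n in("scene","top"):
    cv2.imwrite(f"pics/{n}0.png",cv2.resize(imaging.camera(n),(800,600),interpolation=cv2.INTER_CUBIC)); print(n,imaging.camera_info(n))
print(arm.state(),arm.tips_ahead)
E
```

```text
scene {'fx': 411.70135707019267, 'fy': 411.70135707019267, 'cx': 273.28902619134783, 'cy': 211.9659493093909, 'rvec': array([ 1.99234933,  1.7348875 , -0.52514084]), 'tvec': array([-0.03276159, -0.3389678 ,  1.26820513])}
top {'fx': 545.8067182610287, 'fy': 545.8067182610287, 'cx': 276.3696557881423, 'cy': 214.75758292235344, 'rvec': array([ 2.18764961, -2.19509521,  0.03814199]), 'tvec': array([-0.01709981,  0.49084561,  1.51623469])}
{'time_s': 0.1, 'joint_positions': array([ 1.13467743e+00,  3.79345061e-01,  1.73471496e+00, -3.26849920e-06,
        1.02851984e+00, -3.32886800e-02]), 'dq': array([-0.00180025,  0.00049633, -0.00320142,  0.0005008 ,  0.00021558,
       -0.00093604]), 'effort': array([ 3.18948551e-04, -7.65050483e+01, -4.35291910e+01,  6.52872724e-02,
        3.99000419e-02, -3.26923043e-05]), 'position': array([0.27426794, 0.64365338, 0.22136526]), 'tool_rot': array([-6.28446504e-01, -3.07786156e+00,  1.50909311e-03]), 'ft_force': array([ 0.41544342, -0.123154  , -0.53620757]), 'moment': array([ 0.04014764,  0.01232916, -0.00347662]), 'gripper_width': 0.09174632611613343} 0.008
```

View pics/scene0.png

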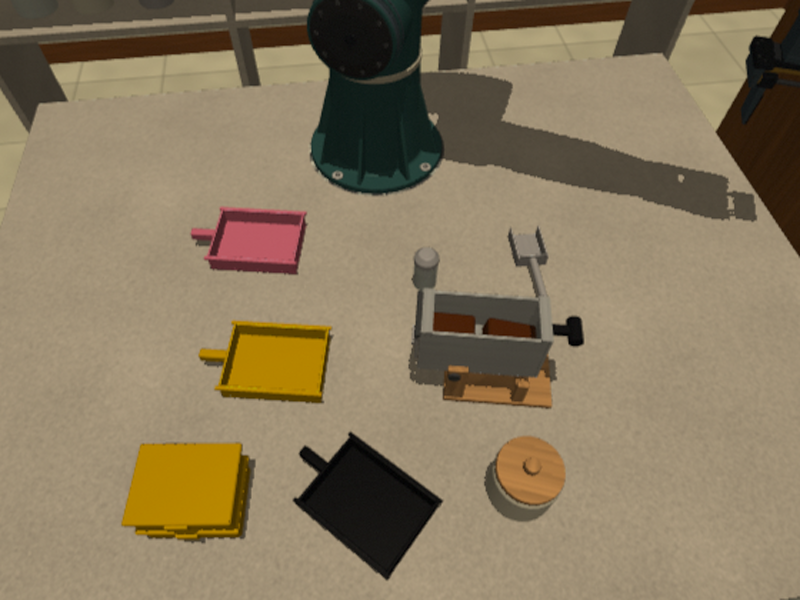

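View pics/top0.png

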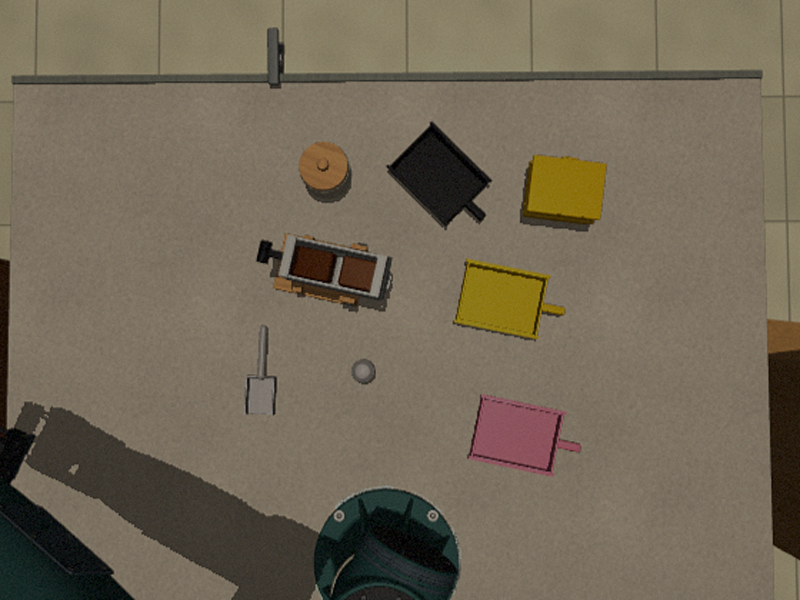

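The scene shows the candidates in the 800x600 top view: open yellow tub (500,300), pink tub (517,435), black tub (440,175) and yellow box stack with lids (565,188). I choose the open yellow one. The caddy is at (335,268) with its black handle at (264,251).

```bash
cat > h.py <<'E'
import numpy as np, cv2
from bench import arm, imaging
def cam(n):
    i=imaging.camera_info(n); K=np.array([[i['fx'],0,i['cx']],[0,i['fy'],i['cy']],[0,0,1]]); return K,np.array(i['rvec']),np.array(i['tvec'])
def bp(n,uv,z):
    K,r,t=cam(n); R=cv2.Rodrigues(r)[0]; C=-R.T@t
    d=R.T@np.linalg.inv(K)@np.array([uv[0],uv[1],1.]); return C+d*(z-C[2])/d[2]
def pj(n,P):
    K,r,t=cam(n); return cv2.projectPoints(np.array(P,float).reshape(-1,1,3),r,t,K,None)[0].reshape(-1,2)
def crop(n,img,x0,y0,x1,y1,s,name):
    cv2.imwrite(name,cv2.resize(img[y0:y1,x0:x1],None,fx=s,fy=s,interpolation=cv2.INTER_CUBIC))
E
python3 - <<'E'
from h import *
im=imaging.camera("top"); cv2.imwrite("pics/top_raw.png",im)
sc=imaging.camera("scene"); cv2.imwrite("pics/scene_raw.png",sc)
crop("top",im,170,150,410,250,3.3,"pics/c1.png")
crop("scene",sc,280,180,430,300,5,"pics/c2.png")
hsv=cv2.cvtColor(im,cv2.COLOR_BGR2HSV)
m=cv2.inRange(hsv,(20,150,60),(32,255,255)); 
n,l,s,c=cv2.connectedComponentsWithStats(m)
for k in range(1,n):
    if s[k,4]>100: print(s[k],c[k], cv2.minAreaRect(np.argwhere(l==k)[:,::-1].astype(np.float32)))
E
```

```text
[ 366  108   59   49 2258] [395.18246236 131.50974314] ((395.1230773925781, 131.484619140625), (54.08894729614258, 44.3721923828125), 6.911226749420166)
[ 318  181   78   56 2646] [351.73582766 209.3473167 ] ((358.2307434082031, 210.34616088867188), (74.72024536132812, 45.69506072998047), 11.30993366241455)
```

View pics/c1.png

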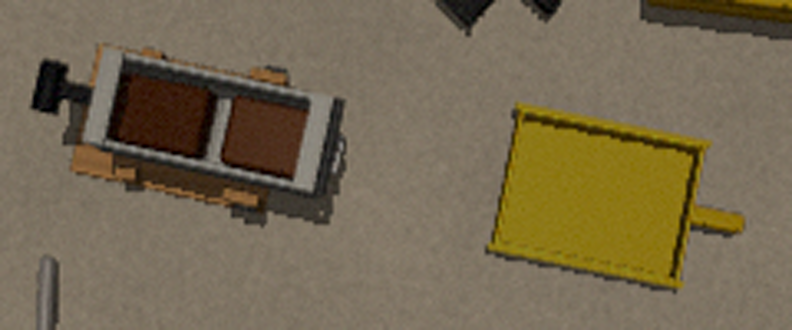

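View pics/c2.png

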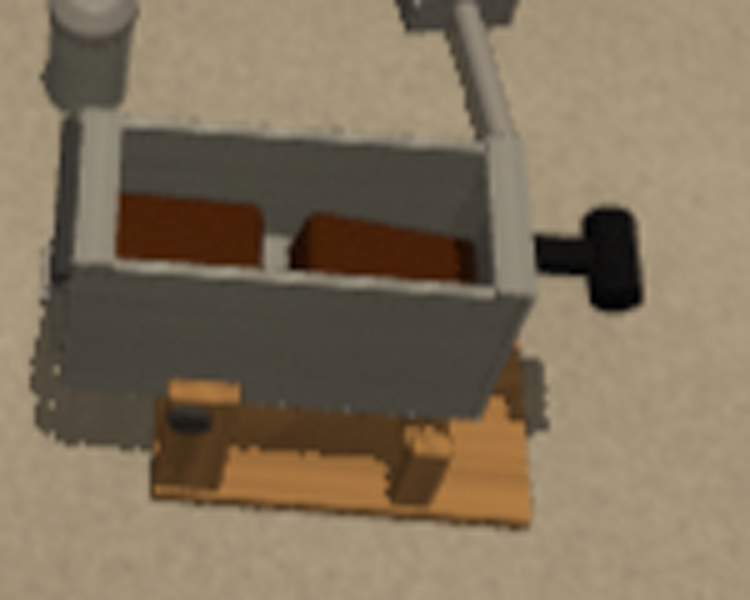

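```bash
cat >> h.py <<'E'
from scipy.optimize import least_squares
def T(p,L):
    c,s=np.cos(p[2]),np.sin(p[2]); L=np.array(L,float); return np.c_[p[0]+c*L[:,0]-s*L[:,1],p[1]+s*L[:,0]+c*L[:,1],L[:,2]]
def fit(obs,p0):
    f=lambda p:np.concatenate([(pj(n,T(p,[L]))[0]-uv) for n,L,uv in obs])
    r=least_squares(f,p0,loss='soft_l1'); return r.x,f(r.x).reshape(-1,2)
tc=lambda u,v:np.array([170+u/3.3,150+v/3.3])-.3
s5=lambda u,v:np.array([280+u/5,180+v/5])-.4
s8=lambda u,v:np.array([u*.7,v*.7])-.15
E
cat > fit.py <<'E'
from h import *
tub=[("top",(.079,.059,.036),tc(490,251)),("top",(.079,-.059,.036),tc(517,104)),("top",(-.079,-.059,.036),tc(710,143)),("top",(-.079,.059,.036),tc(679,291)),("top",(-.123,0,.036),tc(744,222)),
("scene",(.079,.059,.036),s8(331,326)),("scene",(-.079,.059,.036),s8(234,321)),("scene",(.079,-.059,.0),s8(323,401)),("scene",(-.079,-.059,0),s8(218,397))]
p,r=fit(tub,[.55,-.1,1.4]); print("tub",p,np.degrees(p[2]));print(r.round(1))
st=[("top",(.105,0,.145),tc(48,86)),("scene",(.105,0,.145),s5(614,258)),("scene",(-.085,-.056,0),s5(153,498)),("scene",(.085,-.056,0),s5(530,526)),("top",(.085,.056,0.01),tc(72,173))]
q,r=fit(st,[.55,.2,1.4]); print("stand",q,np.degrees(q[2]));print(r.round(1))
E
python3 - <<'E'
exec(open('fit.py').read())
im=cv2.imread("pics/top_raw.png");sc=cv2.imread("pics/scene_raw.png")
for n,i,c,s,o in(("top",im,(170,150,410,250),3.3,"pics/o1.png"),("scene",sc,(130,180,430,300),2.6,"pics/o2.png")):
    x0,y0,x1,y1=c;g=cv2.resize(i[y0:y1,x0:x1],None,fx=s,fy=s,interpolation=cv2.INTER_CUBIC)
    def dr(P,col,cl=True):
        u=((pj(n,P)+.5-[x0,y0])*s).astype(np.int32);cv2.polylines(g,[u],cl,col,1)
    B=[(-1,-1),(1,-1),(1,1),(-1,1)]
    for z in(0,.036):dr(T(p,[(a*.079,b*.059,z) for a,b in B]),(255,0,0))
    dr(T(q,[(a*.085,b*.056,0) for a,b in B]),(0,255,0))
    dr(T(q,[(.105,-.02,.145),(.105,.02,.145)]),(0,0,255),False)
    dr(T(q,[(-.115,-.036,.1),(-.115,.036,.1)]),(255,0,255),False)
    dr(T(q,[(-.07,-.056,.1),(-.07,.056,.1)]),(255,255,0),False)
    cv2.imwrite(o,g)
E
```

```text
tub [ 0.50664486 -0.22435138  1.37095301] 78.549821354647
[[ 0.5 -2. ]
 [ 0.5  0.6]
 [-1.6 -0.1]
 [-0.2 -2.9]
 [-0.1  0. ]
 [-1.5 -0.1]
 [ 0.  -0.2]
 [-0.8 -0.1]
 [ 3.8 -1.3]]
stand [0.5664763  0.12387014 1.36979596] 78.48352741316322
[[-4.2 -0.7]
 [ 5.  -1.2]
 [-1.6  0.5]
 [-1.8 -0.6]
 [ 0.5 -0.5]]
```

View pics/o1.png

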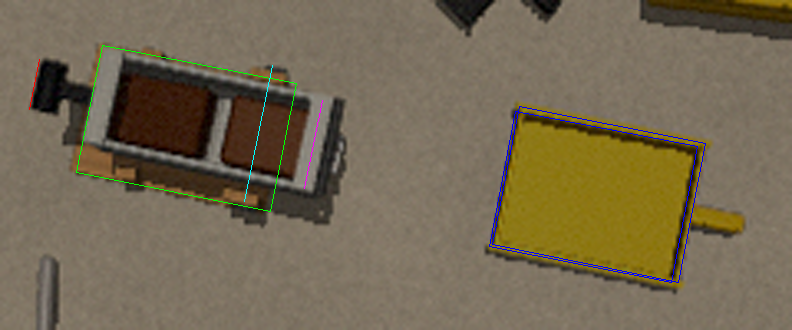

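View pics/o2.png

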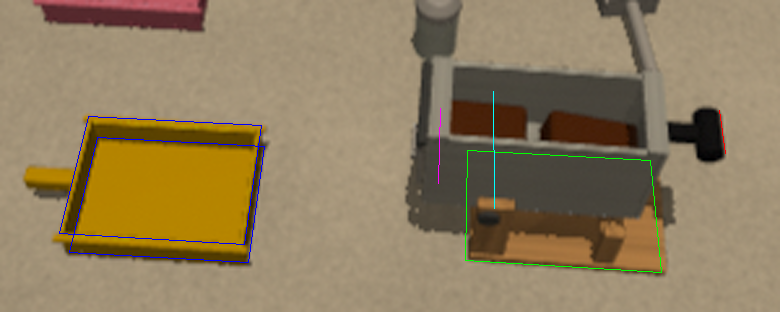

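```bash
cat > fit.py <<'E'
from h import *
s26=lambda u,v:np.array([130+u/2.6,180+v/2.6])-.4
tub=[("top",(.079,.059,.036),tc(491,250)),("top",(.079,-.059,.036),tc(517,105)),("top",(-.079,-.059,.036),tc(708,144)),("top",(-.079,.059,.036),tc(679,289)),("top",(-.123,0,.036),tc(744,223)),
("scene",(.079,.059,.036),s26(263,126)),("scene",(-.079,.059,.036),s26(88,118)),("scene",(.079,-.059,.0),s26(248,262)),("scene",(-.079,-.059,.036),s26(55,238)),("scene",(-.123,0,.027),s26(26,178))]
p,r=fit(tub,[.55,-.1,1.4]); print("tub",p,np.degrees(p[2]));print(r.round(1).tolist())
st=[("top",(.105,0,.145),tc(48,86)),("scene",(.105,0,.145),s5(614,258)),("scene",(-.07,-.056,0),s5(153,498)),("scene",(.1,-.056,0),s5(530,526)),("top",(.1,.056,0.01),tc(72,173))]
q,r=fit(st,[.55,.2,1.4]); print("stand",q,np.degrees(q[2]));print(r.round(1).tolist())
E
python3 - <<'E'
exec(open('fit.py').read())
im=cv2.imread("pics/top_raw.png");sc=cv2.imread("pics/scene_raw.png")
for n,i,c,s,o in(("top",im,(170,150,410,250),3.3,"pics/o3.png"),("scene",sc,(130,180,430,300),2.6,"pics/o4.png")):
    x0,y0,x1,y1=c;g=cv2.resize(i[y0:y1,x0:x1],None,fx=s,fy=s,interpolation=cv2.INTER_CUBIC)
    def dr(P,col,cl=True):
        u=((pj(n,P)+.5-[x0,y0])*s).astype(np.int32);cv2.polylines(g,[u],cl,col,1)
    B=[(-1,-1),(1,-1),(1,1),(-1,1)]
    for z in(0,.036):dr(T(p,[(a*.079,b*.059,z) for a,b in B]),(255,0,0))
    dr(T(q,[(a*.085+.015,b*.056,0) for a,b in B]),(0,255,0))
    dr(T(q,[(.105,-.02,.145),(.105,.02,.145)]),(0,0,255),False)
    dr(T(q,[(-.115,-.036,.1),(-.115,.036,.1)]),(255,0,255),False)
    dr(T(q,[(-.07,-.056,.1),(-.07,.056,.1)]),(255,255,0),False)
    cv2.imwrite(o,g)
E
```

```text
tub [ 0.50667908 -0.22506035  1.37370596] 78.70755396335979
[[0.5, -1.7], [0.7, 0.3], [-0.8, -0.5], [0.1, -2.4], [0.1, -0.4], [-1.1, -0.2], [-0.2, -0.5], [-0.1, 0.0], [1.5, -1.5], [0.3, -0.9]]
stand [0.56419976 0.11309182 1.36029576] 77.93920579223243
[[0.0, -0.2], [-0.4, -1.1], [-0.1, 0.3], [-0.2, -0.2], [-1.0, -1.1]]
```

View pics/o3.png

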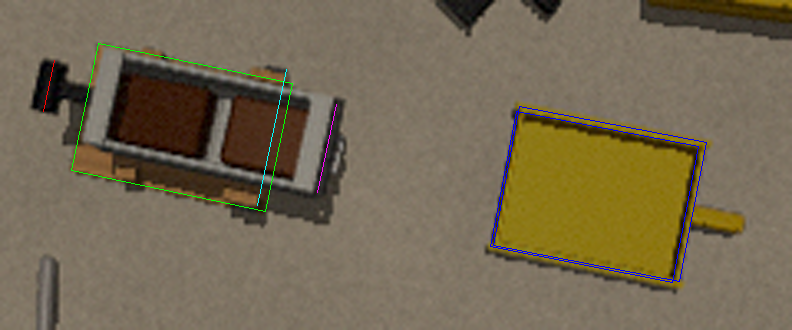

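View pics/o4.png

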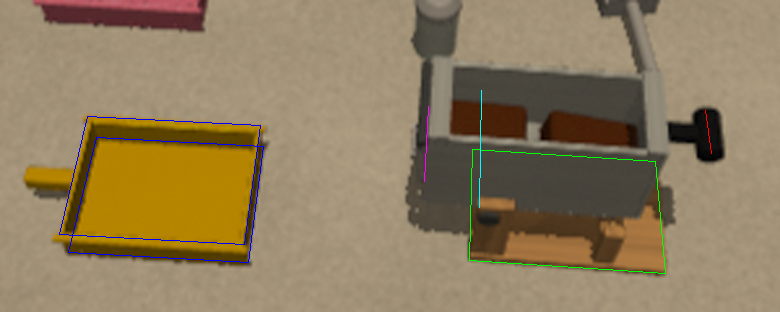

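Emit:
play_rows([
  [0.09,0.025,-0.031,0.01,0,0,-7],
  [0.09,0.05,-0.062,0.02,0,0,-14],
  [0.09,0.075,-0.093,0.03,0,0,-21],
  [0.09,0.1,-0.124,0.04,0,0,-28],
  [0.09,0.125,-0.155,0.04,0,0,-35],
], force=25)

```text
time_s: 0.62
position: [0.4007, 0.4881, 0.2639]
tool_rot: [1.532, 2.742, 0.004]
ft_force: [-0.1, 0.8, 0.9]
gripper_width: 0.0899
```

Emit:
play_rows([
  [0.09,0.025,-0.031,0,0,0,-7],
  [0.09,0.05,-0.062,0,0,0,-14],
  [0.09,0.075,-0.093,0,0,0,-21],
  [0.09,0.1,-0.124,0,0,0,-28],
  [0.09,0.12,-0.16,0,0,0,-35],
])

```text
time_s: 1.03
position: [0.5208, 0.3276, 0.2621]
tool_rot: [2.287, 2.154, 0.001]
ft_force: [0.4, 0.8, 0.4]
gripper_width: 0.0899
```

Emit:
play_rows([
  [0.09,0.0,-0.04,0,0,0,-7],
  [0.09,0.0,-0.08,0,0,0,-9],
  [0.09,0,-0.12,0,0,0,-9],
  [0.09,0,-0.16,0,0,0,-9],
  [0.09,0,-0.2,0,0,0,-9],
])

```text
time_s: 1.45
position: [0.519, 0.1272, 0.262]
tool_rot: [2.443, 1.976, 0.0]
ft_force: [1.3, 0.3, -0.1]
gripper_width: 0.0899
```

Emit:
play_rows([
  [0.09,-0.005,-0.04,0,0,0,0],
  [0.09,-0.01,-0.08,0,0,0,0],
  [0.09,-0.015,-0.12,0,0,0,0],
  [0.09,-0.02,-0.16,0,0,0,0],
  [0.09,-0.025,-0.2,0,0,0,0],
])

```text
time_s: 1.87
position: [0.4937, -0.0728, 0.2621]
tool_rot: [2.443, 1.975, 0.0]
ft_force: [1.1, -0.6, 0.7]
gripper_width: 0.0903
```

Emit:
play_rows([
  [0.09,-0.005,-0.04,0,0,0,0],
  [0.09,-0.01,-0.08,0,0,0,0],
  [0.09,-0.015,-0.12,0,0,0,0],
  [0.09,-0.02,-0.16,0,0,0,0],
  [0.09,-0.025,-0.2,0,0,0,0],
])

```text
time_s: 2.28
position: [0.4686, -0.273, 0.262]
tool_rot: [2.443, 1.975, 0.0]
ft_force: [2.0, -0.5, -0.1]
gripper_width: 0.0904
```

Run:
```python
from h import *
print(bp("top",tc(744,222.5),.036),bp("top",tc(697,216),.036),bp("scene",s26(26,178),.027),bp("scene",s26(70,180),.027))
```

```text
Traceback (most recent call last):
NameError: name 's26' is not defined
```

```bash
echo "s26=lambda u,v:np.array([130+u/2.6,180+v/2.6])-.4" >>h.py
python3 - <<'E'
from h import *
print(bp("top",tc(744,222.5),.036),bp("top",tc(697,216),.036),bp("scene",s26(26,178),.027),bp("scene",s26(70,180),.027))
E
```

```text
[ 0.4819127  -0.34525949  0.036     ] [ 0.48747099 -0.30630664  0.036     ] [ 0.4849503  -0.34636412  0.027     ] [ 0.4923023  -0.30773338  0.027     ]
```

Emit:
play_rows([
  [0.09,0.008,-0.025,-0.02,0,0,0],
  [0.09,0.017,-0.054,-0.05,0,0,0],
  [0.09,0.017,-0.054,-0.09,0,0,0],
  [0.09,0.017,-0.054,-0.13,0,0,0],
  [0.09,0.017,-0.054,-0.16,0,0,0],
])

```text
time_s: 2.7
position: [0.4853, -0.3248, 0.0989]
tool_rot: [-2.442, -1.973, 0.001]
ft_force: [0.8, 0.2, -0.2]
gripper_width: 0.0901
```

Run:
```python
from h import *
im=imaging.camera("scene");crop("s",im,80,150,330,330,3.2,"pics/g1.png")
print(arm.state()['position'])
```

```text
[ 0.48304963 -0.32301208  0.09424639]
```

View pics/g1.png

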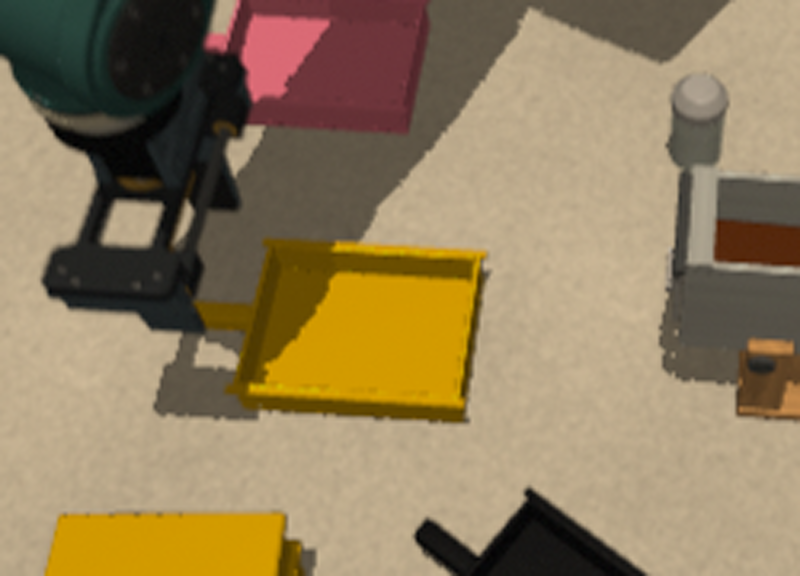

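The fingers straddle the yellow handle (crop about (170,310)); I go straight down.

Emit:
play_rows([
  [0.09,0.002,-0.003,-0.02,0,0,0],
  [0.09,0.002,-0.003,-0.04,0,0,0],
  [0.09,0.002,-0.003,-0.06,0,0,0],
  [0.09,0.002,-0.003,-0.076,0,0,0],
  [0.09,0.002,-0.003,-0.076,0,0,0],
])

```text
time_s: 3.17
position: [0.4874, -0.3272, 0.0243]
tool_rot: [-2.44, -1.973, 0.001]
ft_force: [-1.0, 0.1, -1.4]
gripper_width: 0.0901
```

Run:
```python
from h import *
im=imaging.camera("top");crop("s",im,300,150,450,260,5,"pics/g2.png")
print(arm.state()['position'],arm.state()['ft_force'])
```

```text
[ 0.48801395 -0.3276737   0.02571638] [-0.25264035  0.7167611  -0.08063586]
```

View pics/g2.png

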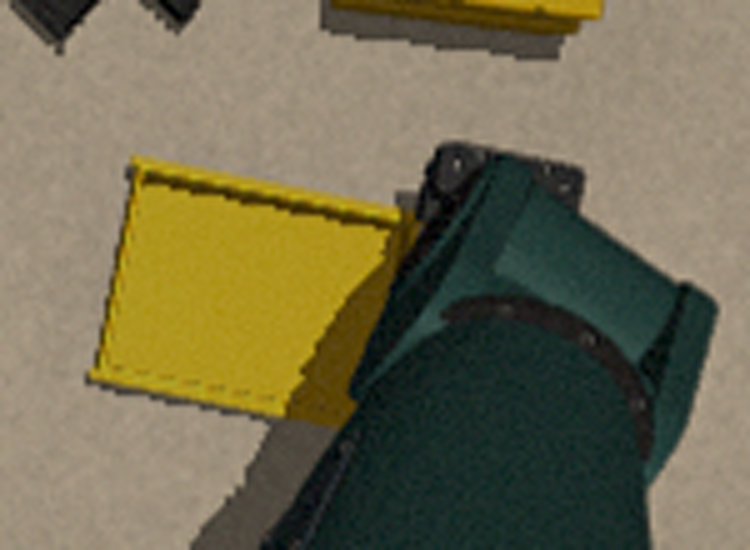

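Emit:
play_rows([
  [0.09,-0.001,0,-0.008,0,0,0],
  [0.06,-0.001,0,-0.008,0,0,0],
  [0.03,-0.001,0,-0.008,0,0,0],
  [0.0,-0.001,0,-0.008,0,0,0],
  [0.0,-0.001,0,-0.008,0,0,0],
], force=25)

```text
time_s: 3.63
position: [0.4877, -0.3282, 0.0186]
tool_rot: [2.442, 1.975, 0.0]
ft_force: [0.2, -0.0, 0.6]
gripper_width: 0.0662
```

Emit:
play_rows([
  [0,0,0,0,0,0,0],
  [0,0,0,0,0,0,0],
  [0,0,0,0,0,0,0],
  [0,0,0,0,0,0,0],
  [0,0,0,0,0,0,0],
])

```text
time_s: 4.05
position: [0.4874, -0.328, 0.018]
tool_rot: [2.443, 1.975, 0.0]
ft_force: [-0.7, 0.2, -0.9]
gripper_width: 0.0328
```

Emit:
play_rows([
  [0,0,0,0,0,0,0],
  [0,0,0,0,0,0,0],
  [0,0,0,0,0,0,0],
  [0,0,0,0,0,0,0],
  [0,0,0,0,0,0,0],
])

```text
time_s: 4.47
position: [0.4874, -0.328, 0.0179]
tool_rot: [-2.443, -1.975, 0.0]
ft_force: [-0.6, 0.7, -0.1]
gripper_width: 0.0156
```

Emit:
play_rows([
  [0,0,0,0.005,0,0,0],
  [0,0,0,0.01,0,0,0],
  [0,0,0,0.015,0,0,0],
  [0,0,0,0.015,0,0,0],
  [0,0,0,0.015,0,0,0],
])

```text
time_s: 4.88
position: [0.4877, -0.3282, 0.0335]
tool_rot: [2.442, 1.975, 0.0]
ft_force: [-0.3, -0.2, -1.1]
gripper_width: 0.0155
```

Run:
```python
from h import *
im=imaging.camera("scene");crop("s",im,80,150,330,330,3.2,"pics/g3.png")
im=imaging.camera("top");crop("s",im,300,150,450,260,5,"pics/g4.png")
print(arm.state()['position'],arm.state()['ft_force'],arm.state()['gripper_width'])
```

```text
[ 0.4873789  -0.32798734  0.03297462] [ 1.02445965 -0.95899333 -1.54373324] 0.015985220163718384
```

View pics/g3.png

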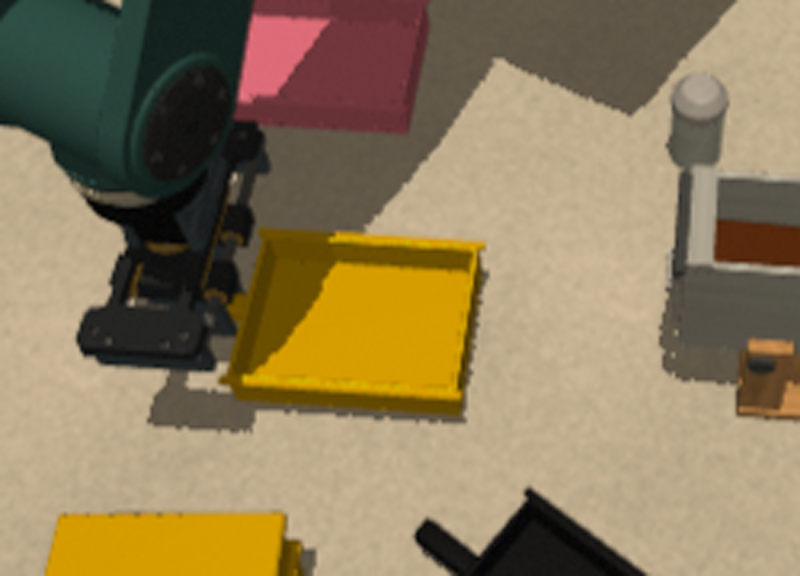

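View pics/g4.png

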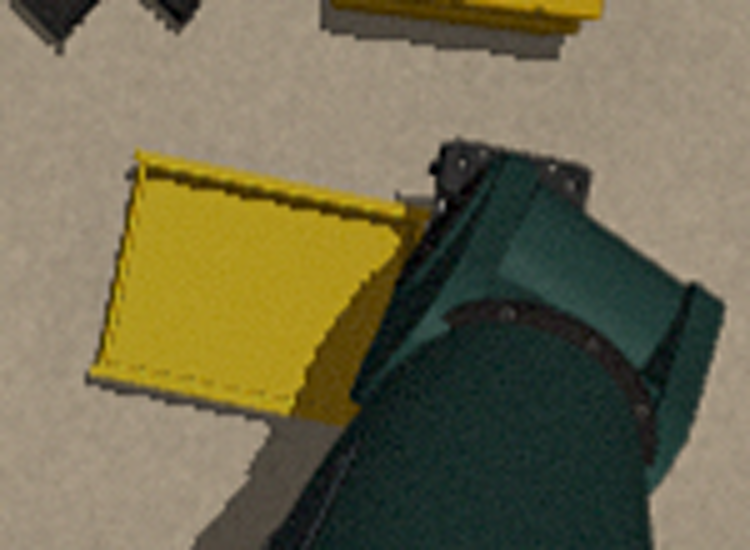

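Emit:
play_rows([
  [0,0.003,0.03,0.002,0,0,0],
  [0,0.007,0.06,0.002,0,0,0],
  [0,0.01,0.09,0.002,0,0,0],
  [0,0.014,0.12,0.002,0,0,0],
  [0,0.016,0.14,0.002,0,0,0],
])

```text
time_s: 5.4
position: [0.5031, -0.1858, 0.0347]
tool_rot: [-2.442, -1.976, 0.0]
ft_force: [-0.0, -0.4, -1.8]
gripper_width: 0.0157
```

Emit:
play_rows([
  [0,0.002,0.02,0,0,0,0],
  [0,0.003,0.03,0,0,0,0],
  [0,0.003,0.03,-0.004,0,0,0],
  [0,0.003,0.03,-0.009,0,0,0],
  [0,0.003,0.03,-0.009,0,0,0],
])

```text
time_s: 5.82
position: [0.506, -0.1586, 0.0249]
tool_rot: [-2.443, -1.975, 0.001]
ft_force: [-0.5, 0.5, -1.4]
gripper_width: 0.0154
```

Run:
```python
from h import *
im=imaging.camera("scene");crop("s",im,130,180,430,300,2.6,"pics/g5.png")
im=imaging.camera("top");crop("s",im,170,150,410,250,3.3,"pics/g6.png")
print(arm.state()['position'],arm.state()['ft_force'],arm.state()['gripper_width'])
```

```text
[ 0.50613149 -0.15883063  0.02549817] [-0.19342746  0.05316406 -1.62708689] 0.015831603271333483
```

View pics/g5.png

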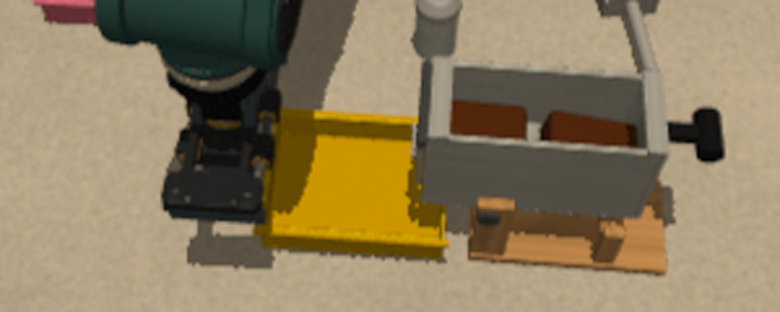

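View pics/g6.png

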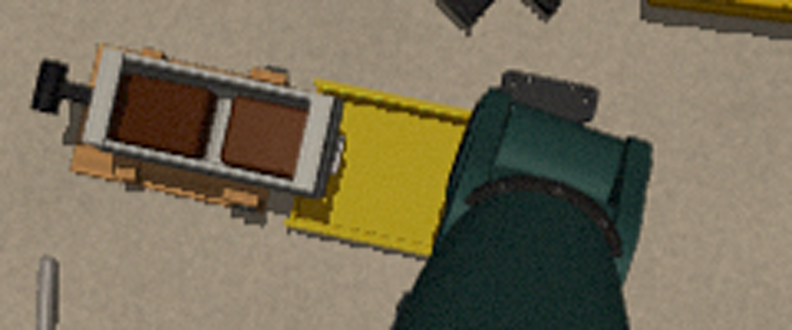

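Run:
```python
from h import *
q=np.array([0.5642,0.1131,1.3603])
def loc(P):
    c,s=np.cos(q[2]),np.sin(q[2]);d=P[:2]-q[:2];return np.round([c*d[0]+s*d[1],-s*d[0]+c*d[1]],4)*1000
print("tub corners", loc(bp("top",tc(317,81),.0425)),loc(bp("top",tc(288,230),.0425)))
print("scene near-rear rim", loc(bp("scene",s26(446,241),.0425)), loc(bp("scene",s26(446,257),.007)))
print("caddy front upper corners",[loc(bp("top",tc(u,v),z)) for u,v in((343,98),(326,195)) for z in(.14,.16)])
print("handle",loc(bp("top",tc(48,86),.145)),"rear corners",[loc(bp("top",tc(u,v),.15)) for u,v in((101,44),(84,147))])
print("posts",[loc(bp("top",tc(u,v),.1)) for u,v in((288,72),(262,206))])
```

```text
tub corners [-93.4 -57.6] [-95.5  69. ]
scene near-rear rim [-92.9 -60. ] [-90.8 -58.1]
caddy front upper corners [array([-121.5,  -37.8]), array([-122.3,  -35.6]), array([-124.2,   39. ]), array([-125.,   40.])]
handle [105.    0.5] rear corners [array([ 70.6, -39.5]), array([66.5, 41.6])]
posts [array([-72.4, -53.5]), array([-74.4,  56.1])]
```

Tub rear edge at stand x ≈ -94, near side y ≈ -58 to -60: on target. Lower and release.

Emit:
play_rows([
  [0,0,0,-0.003,0,0,0],
  [0,0,0,-0.006,0,0,0],
  [0,0,0,-0.0075,0,0,0],
  [0,0,0,-0.0075,0,0,0],
  [0.04,0,0,-0.0075,0,0,0],
])

```text
time_s: 6.33
position: [0.5065, -0.1581, 0.0184]
tool_rot: [2.443, 1.975, 0.0]
ft_force: [-0.2, -0.9, -0.1]
gripper_width: 0.0203
```

Emit:
play_rows([
  [0.07,0,0,0,0,0,0],
  [0.07,0,0,0,0,0,0],
  [0.07,0,0,0,0,0,0],
  [0.07,0,0,0,0,0,0],
  [0.07,0,0,0,0,0,0],
])

```text
time_s: 6.75
position: [0.5065, -0.158, 0.0185]
tool_rot: [2.443, 1.975, 0.0]
ft_force: [0.5, -0.1, -0.8]
gripper_width: 0.0532
```

Emit:
play_rows([
  [0.09,0,0,0.03,0,0,0],
  [0.09,0,0,0.07,0,0,0],
  [0.09,0,0,0.11,0,0,0],
  [0.09,0,0,0.15,0,0,0],
  [0.09,0,0,0.19,0,0,0],
])

```text
time_s: 7.17
position: [0.5059, -0.1578, 0.2104]
tool_rot: [-2.443, -1.975, 0.0]
ft_force: [1.0, -0.6, 0.7]
gripper_width: 0.0862
```

Emit:
play_rows([
  [0.09,0,0,0.04,0,0,0],
  [0.09,0.004,0.03,0.07,0,0,0],
  [0.09,0.01,0.07,0.07,0,0,0],
  [0.09,0.017,0.11,0.07,0,0,0],
  [0.09,0.024,0.15,0.07,0,0,0],
])

```text
time_s: 7.58
position: [0.5304, -0.0065, 0.2794]
tool_rot: [2.443, 1.973, 0.002]
ft_force: [-0.2, 0.5, -0.4]
gripper_width: 0.0899
```

Emit:
play_rows([
  [0.09,0.008,0.04,0,0,0,0],
  [0.09,0.016,0.08,0,0,0,0],
  [0.09,0.024,0.12,0,0,0,0],
  [0.09,0.035,0.16,0,0,0,0],
  [0.09,0.046,0.2,0,0,0,0],
])

```text
time_s: 8.0
position: [0.5762, 0.1942, 0.2785]
tool_rot: [2.442, 1.976, 0.0]
ft_force: [0.3, 0.0, 0.2]
gripper_width: 0.0899
```

Run:
```python
from h import *
im=imaging.camera("scene");crop("s",im,130,160,430,300,2.6,"pics/g7.png")
s=arm.state();print(s['position'],s['ft_force'],s['gripper_width'],s['joint_positions'])
```

```text
[0.57794036 0.19938494 0.27874589] [-3.91439148  2.16985695 -0.0159822 ] 0.09026152835874933 [2.93497896e-01 1.77166957e-01 1.88369088e+00 1.56336696e-03
 1.07882618e+00 5.01734253e-01]
```

View pics/g7.png

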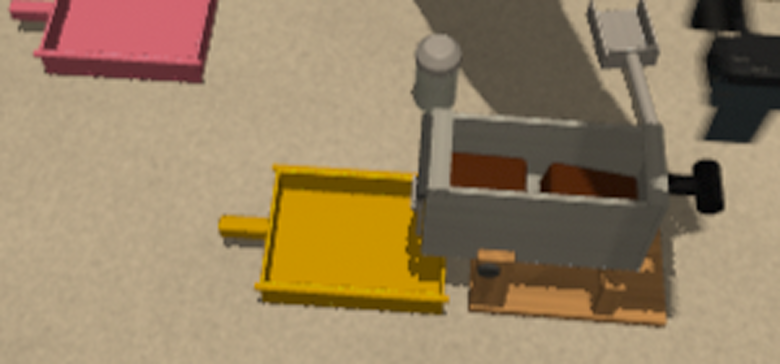

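The tub sits with its mouth end under the flap and its handle pointing away. Next I go over the handle.

Emit:
play_rows([
  [0.09,0.005,0.012,0,0,0,0],
  [0.09,0.0095,0.024,-0.02,0,0,0],
  [0.09,0.0095,0.024,-0.05,0,0,0],
  [0.09,0.0095,0.024,-0.08,0,0,0],
  [0.09,0.0095,0.024,-0.08,0,0,0],
])

```text
time_s: 8.47
position: [0.583, 0.2146, 0.1931]
tool_rot: [-2.441, -1.973, 0.011]
ft_force: [-1.6, -0.3, -0.6]
gripper_width: 0.0901
```

Run:
```python
from h import *
im=imaging.camera("scene");crop("s",im,350,160,460,250,6,"pics/g8.png")
im=imaging.camera("top");crop("s",im,130,100,290,220,5,"pics/g9.png")
s=arm.state();print(s['position'],s['ft_force'],s['gripper_width'])
```

```text
[0.58562025 0.21533419 0.19834749] [1.32649672 0.30862782 0.87317466] 0.09004490302748842
```

View pics/g8.png

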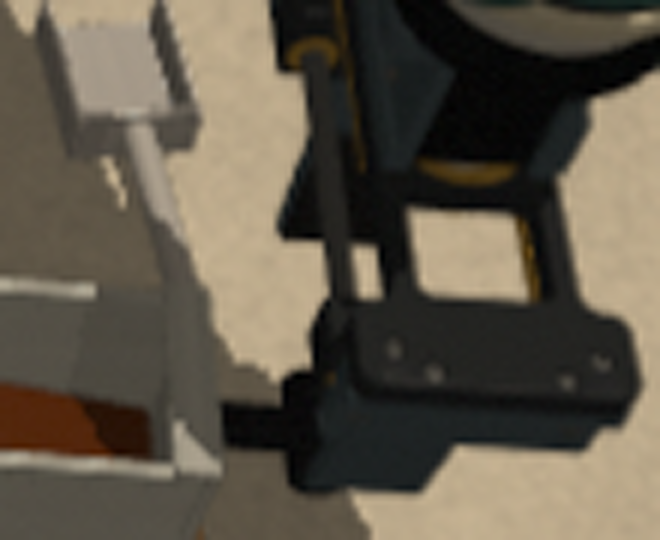

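View pics/g9.png

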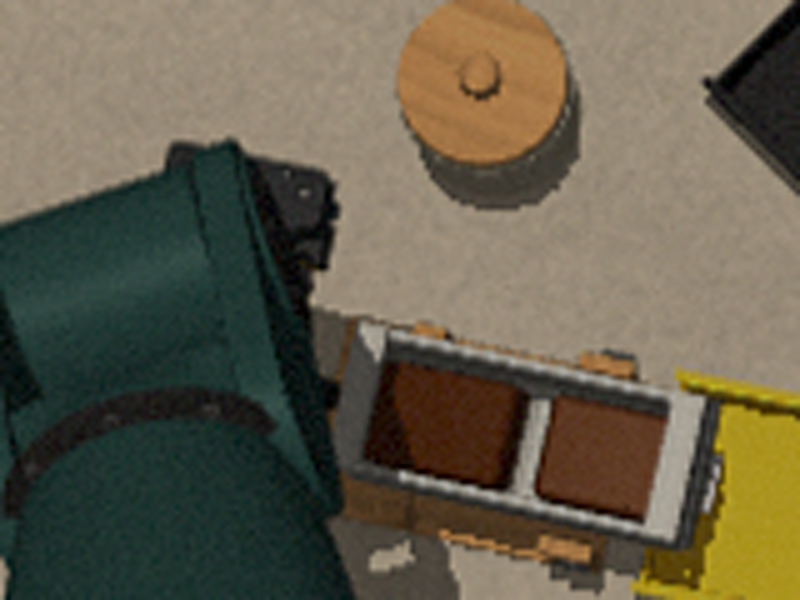

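Emit:
play_rows([
  [0.09,0,0,-0.02,0,0,0],
  [0.09,0,0,-0.04,0,0,0],
  [0.09,0,0,-0.055,0,0,0],
  [0.09,0,0,-0.064,0,0,0],
  [0.06,0,0,-0.064,0,0,0],
], force=12)

```text
time_s: 8.98
position: [0.586, 0.2157, 0.1345]
tool_rot: [-2.443, -1.975, 0.001]
ft_force: [-0.3, 0.1, -0.3]
gripper_width: 0.0858
```

Emit:
play_rows([
  [0.03,0,0,0,0,0,0],
  [0.03,0,0,0,0,0,0],
  [0.03,0,0,0,0,0,0],
  [0.03,0,0,0,0,0,0],
  [0.03,0,0,0,0,0,0],
])

```text
time_s: 9.4
position: [0.5862, 0.2161, 0.1351]
tool_rot: [2.443, 1.975, 0.001]
ft_force: [-0.0, 0.2, -0.3]
gripper_width: 0.0529
```

Emit:
play_rows([
  [0.03,0,0,0,0,0,0],
  [0.03,0,0,0,0,0,0],
  [0.03,0,0,0,0,0,0],
])

```text
time_s: 9.65
position: [0.5878, 0.2156, 0.1351]
tool_rot: [2.441, 1.974, 0.005]
ft_force: [11.9, -7.3, -3.7]
gripper_width: 0.04
```

Run:
```python
from h import *
im=imaging.camera("scene");crop("s",im,130,160,430,300,2.6,"pics/g10.png")
s=arm.state();print(s['position'],s['ft_force'],s['gripper_width'])
```

```text
[0.58782112 0.21558294 0.13509117] [11.85248851 -6.07351964 -3.38543614] 0.03964474540819573
```

View pics/g10.png

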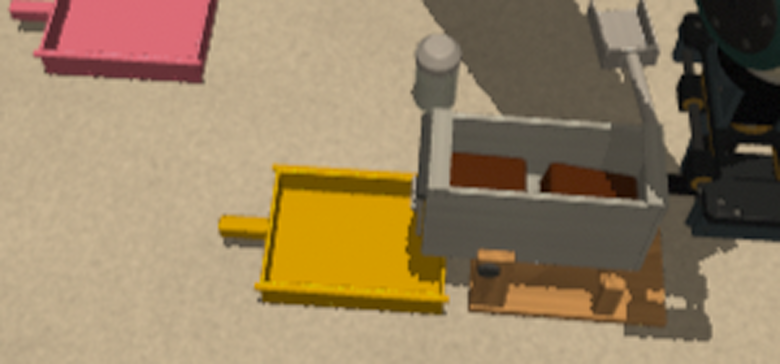

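Emit:
play_rows([
  [0.03,0.001,0,0,0,0,0],
  [0.03,0.002,-0.001,0,0,0,0],
  [0.03,0.002,-0.001,0,0,0,0],
  [0.03,0.002,-0.001,0,0,0,0],
])

```text
time_s: 10.03
position: [0.5879, 0.2156, 0.1346]
tool_rot: [-2.443, -1.974, -0.001]
ft_force: [-1.3, 4.7, 1.0]
gripper_width: 0.04
```

Run:
```python
import numpy as np
f=lambda t:np.array([(165*(np.cos(t)-1)-60*np.sin(t))*.209,(165*(np.cos(t)-1)-60*np.sin(t))*.978,165*np.sin(t)+60*(np.cos(t)-1)])
for a in np.arange(0,.66,.02): print(round(a,2),f(a).round(1),"step",(f(a+.02)-f(a)).round(2))
```

```text
0.0 [0. 0. 0.] step [-0.26 -1.21  3.29]
0.02 [-0.3 -1.2  3.3] step [-0.27 -1.27  3.26]
0.04 [-0.5 -2.5  6.6] step [-0.28 -1.33  3.24]
0.06 [-0.8 -3.8  9.8] step [-0.3  -1.4   3.21]
0.08 [-1.1 -5.2 13. ] step [-0.31 -1.46  3.18]
0.1 [-1.4 -6.7 16.2] step [-0.32 -1.52  3.15]
0.12 [-1.7 -8.2 19.3] step [-0.34 -1.58  3.12]
0.14 [-2.1 -9.8 22.4] step [-0.35 -1.64  3.08]
0.16 [ -2.4 -11.4  25.5] step [-0.36 -1.7   3.05]
0.18 [ -2.8 -13.1  28.6] step [-0.38 -1.76  3.01]
0.2 [ -3.2 -14.9  31.6] step [-0.39 -1.82  2.98]
0.22 [ -3.6 -16.7  34.6] step [-0.4  -1.88  2.94]
0.24 [ -4.  -18.6  37.5] step [-0.41 -1.94  2.9 ]
0.26 [ -4.4 -20.5  40.4] step [-0.43 -1.99  2.86]
0.28 [ -4.8 -22.5  43.3] step [-0.44 -2.05  2.82]
0.3 [ -5.2 -24.5  46.1] step [-0.45 -2.1   2.78]
0.32 [ -5.7 -26.7  48.9] step [-0.46 -2.16  2.73]
0.34 [ -6.2 -28.8  51.6] step [-0.47 -2.21  2.69]
0.36 [ -6.6 -31.   54.3] step [-0.48 -2.26  2.64]
0.38 [ -7.1 -33.3  56.9] step [-0.49 -2.31  2.6 ]
0.4 [ -7.6 -35.6  59.5] step [-0.5  -2.36  2.55]
0.42 [ -8.1 -38.   62.1] step [-0.52 -2.41  2.5 ]
0.44 [ -8.6 -40.4  64.6] step [-0.53 -2.46  2.45]
0.46 [ -9.2 -42.8  67. ] step [-0.54 -2.51  2.4 ]
0.48 [ -9.7 -45.3  69.4] step [-0.55 -2.55  2.35]
0.5 [-10.2 -47.9  71.8] step [-0.56 -2.6   2.29]
0.52 [-10.8 -50.5  74.1] step [-0.57 -2.64  2.24]
0.54 [-11.4 -53.1  76.3] step [-0.57 -2.69  2.19]
0.56 [-11.9 -55.8  78.5] step [-0.58 -2.73  2.13]
0.58 [-12.5 -58.5  80.6] step [-0.59 -2.77  2.07]
0.6 [-13.1 -61.3  82.7] step [-0.6  -2.81  2.02]
0.62 [-13.7 -64.1  84.7] step [-0.61 -2.85  1.96]
0.64 [-14.3 -67.   86.7] step [-0.62 -2.89  1.9 ]
```

Lift to 0.10 and then 0.20, at 0.02 rad per row.

Emit:
play_rows([
  [0.03,-0.0003,-0.0012,0.0033,0,0,0],
  [0.03,-0.0005,-0.0025,0.0066,0,0,0],
  [0.03,-0.0008,-0.0038,0.0098,0,0,0],
  [0.03,-0.0011,-0.0052,0.013,0,0,0],
  [0.03,-0.0014,-0.0067,0.0162,0,0,0],
])

```text
time_s: 10.45
position: [0.5863, 0.2084, 0.1509]
tool_rot: [-2.443, -1.975, -0.0]
ft_force: [-1.0, 5.0, -0.1]
gripper_width: 0.0404
```

Emit:
play_rows([
  [0.03,-0.0003,-0.0015,0.0031,0,0,0],
  [0.03,-0.0007,-0.0031,0.0062,0,0,0],
  [0.03,-0.001,-0.0047,0.0093,0,0,0],
  [0.03,-0.0014,-0.0064,0.0124,0,0,0],
  [0.03,-0.0018,-0.0082,0.0154,0,0,0],
])

```text
time_s: 10.87
position: [0.5844, 0.1998, 0.1662]
tool_rot: [-2.443, -1.975, 0.001]
ft_force: [-3.4, 3.5, -0.8]
gripper_width: 0.0402
```

```bash
cat > look.py <<'E'
from h import *
import sys
a=imaging.camera("top")[150:230,190:330]; b=imaging.camera("scene")[150:290,215:425]
a=cv2.resize(a,None,fx=5,fy=5,interpolation=cv2.INTER_CUBIC)[:, :];b=cv2.resize(b,None,fx=1.9,fy=1.9,interpolation=cv2.INTER_CUBIC)
a=cv2.resize(a,(560,320));W=np.zeros((320+b.shape[0],560,3),np.uint8);W[:320]=a;W[320:,:b.shape[1]]=b
cv2.imwrite(f"pics/{sys.argv[1]}.png",W)
s=arm.state();print(s['time_s'],s['position'],s['ft_force'].round(1),s['gripper_width'])
E
python3 look.py t20
```

```text
10.9667 [0.58441583 0.19975065 0.16634501] [-3.2  4.1 -0.7] 0.03967493276769244
```

View pics/t20.png

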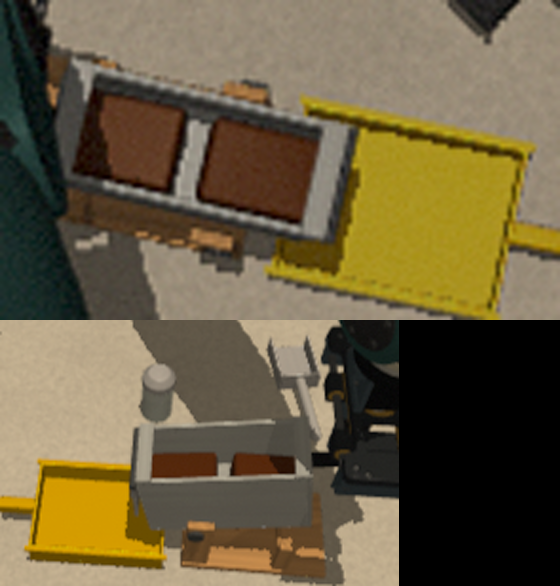

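Caddy tipped to about 0.2, both loaves still in place with the gap at (195,150). I continue in small steps.

Emit:
play_rows([
  [0.03,-0.0002,-0.0008,0.0012,0,0,0],
  [0.03,-0.0003,-0.0015,0.0024,0,0,0],
  [0.03,-0.0005,-0.0022,0.0036,0,0,0],
  [0.03,-0.0006,-0.003,0.0048,0,0,0],
  [0.03,-0.0008,-0.0037,0.0059,0,0,0],
])

```text
time_s: 11.38
position: [0.5836, 0.1962, 0.1718]
tool_rot: [-2.443, -1.975, 0.001]
ft_force: [-3.2, 3.9, -0.7]
gripper_width: 0.0396
```

Emit:
play_rows([
  [0.03,-0.0001,-0.0005,0.0007,0,0,0],
  [0.03,-0.0002,-0.001,0.0014,0,0,0],
  [0.03,-0.0003,-0.0015,0.0021,0,0,0],
  [0.03,-0.0004,-0.0019,0.0029,0,0,0],
  [0.03,-0.0004,-0.0019,0.0029,0,0,0],
])

```text
time_s: 11.8
position: [0.5832, 0.1942, 0.1747]
tool_rot: [-2.443, -1.975, 0.001]
ft_force: [-4.3, 2.7, -1.7]
gripper_width: 0.0398
```

```bash
python3 look.py t26
```

```text
11.9 [0.58316042 0.19431039 0.17462335] [-3.4  2.3 -2.1] 0.04004343064456759
```

View pics/t26.png

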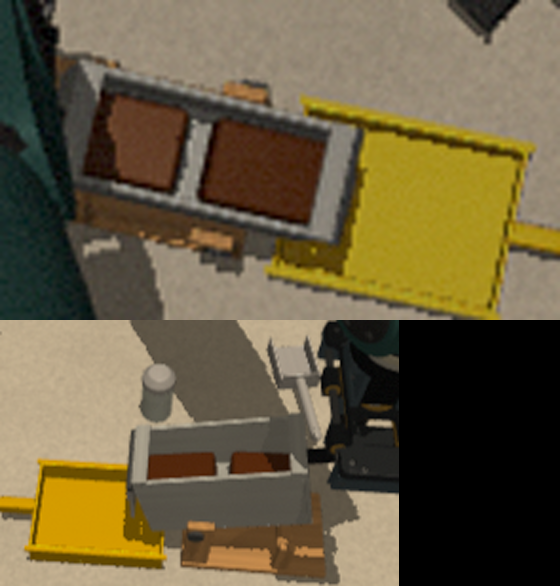

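Emit:
play_rows([
  [0.03,-0.0001,-0.0005,0.0007,0,0,0],
  [0.03,-0.0002,-0.001,0.0014,0,0,0],
  [0.03,-0.0003,-0.0015,0.0021,0,0,0],
  [0.03,-0.0004,-0.002,0.0029,0,0,0],
  [0.03,-0.0004,-0.002,0.0029,0,0,0],
])

```text
time_s: 12.32
position: [0.5827, 0.1923, 0.1776]
tool_rot: [-2.443, -1.975, 0.001]
ft_force: [-4.1, 2.4, -1.5]
gripper_width: 0.0398
```

```bash
python3 look.py t28
```

```text
12.4167 [0.58270359 0.19231635 0.17750603] [-5.1  2.6 -2. ] 0.040129229182315956
```

View pics/t28.png

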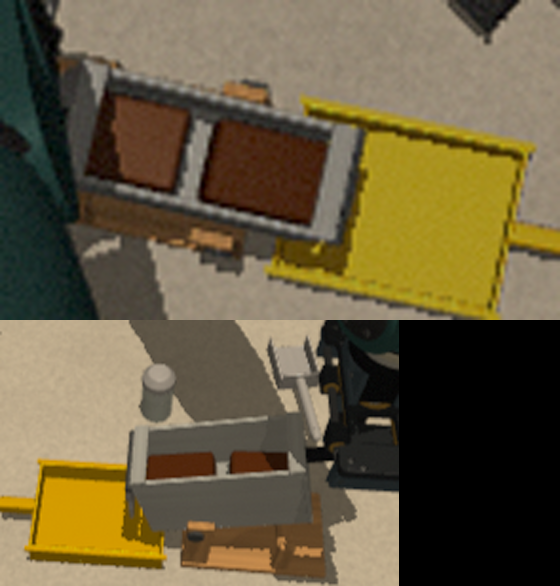

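Emit:
play_rows([
  [0.03,-0.0001,-0.0005,0.0007,0,0,0],
  [0.03,-0.0002,-0.001,0.0014,0,0,0],
  [0.03,-0.0003,-0.0015,0.0021,0,0,0],
  [0.03,-0.0004,-0.0021,0.0028,0,0,0],
  [0.03,-0.0004,-0.0021,0.0028,0,0,0],
])

```text
time_s: 12.83
position: [0.5823, 0.1902, 0.1804]
tool_rot: [-2.443, -1.975, 0.001]
ft_force: [-4.7, 2.2, -1.4]
gripper_width: 0.0399
```

```bash
python3 look.py t30
```

```text
12.9333 [0.58228789 0.19026946 0.18032573] [-5.3  2.9 -0.6] 0.03990266549857926
```

View pics/t30.png

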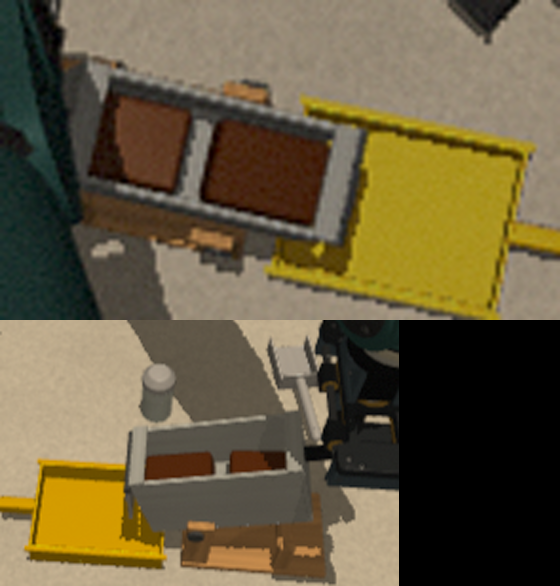

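No slip up to 0.30: the gap is unchanged at (198,150).

Emit:
play_rows([
  [0.03,-0.0003,-0.0005,0.0007,0,0,0],
  [0.03,-0.0006,-0.0011,0.0014,0,0,0],
  [0.03,-0.0008,-0.0016,0.0021,0,0,0],
  [0.03,-0.001,-0.0021,0.0028,0,0,0],
  [0.03,-0.001,-0.0021,0.0028,0,0,0],
])

```text
time_s: 13.35
position: [0.5817, 0.188, 0.1834]
tool_rot: [2.443, 1.975, -0.0]
ft_force: [-1.3, -0.5, -3.3]
gripper_width: 0.0402
```

```bash
python3 look.py t32
```

```text
13.45 [0.58170813 0.1880632  0.18328128] [-2.1 -0.1 -3.5] 0.03996134523800589
```

View pics/t32.png

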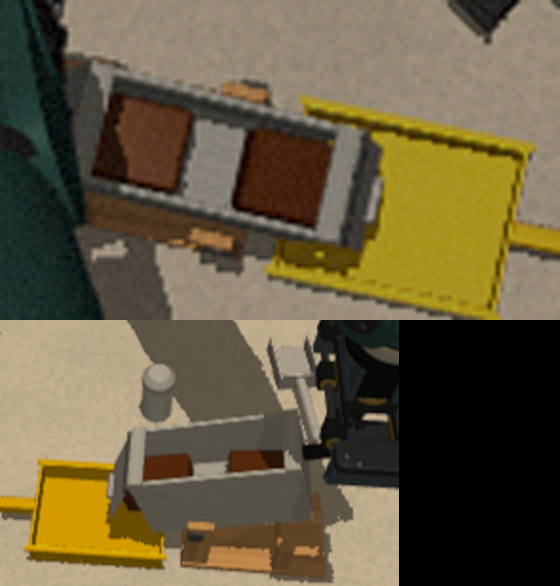

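Emit:
play_rows([
  [0.03,-0.0002,-0.0005,0.0007,0,0,0],
  [0.03,-0.0003,-0.0011,0.0014,0,0,0],
  [0.03,-0.0005,-0.0016,0.0021,0,0,0],
  [0.03,-0.0006,-0.0022,0.0027,0,0,0],
  [0.03,-0.0006,-0.0022,0.0027,0,0,0],
])

```text
time_s: 13.87
position: [0.5812, 0.1859, 0.1862]
tool_rot: [2.443, 1.975, 0.0]
ft_force: [1.2, -0.9, -4.2]
gripper_width: 0.0396
```

```bash
python3 look.py t34
```

```text
13.9667 [0.5812186  0.18598817 0.18606494] [ 2.2 -2.9 -4.5] 0.040124929544070945
```

View pics/t34.png

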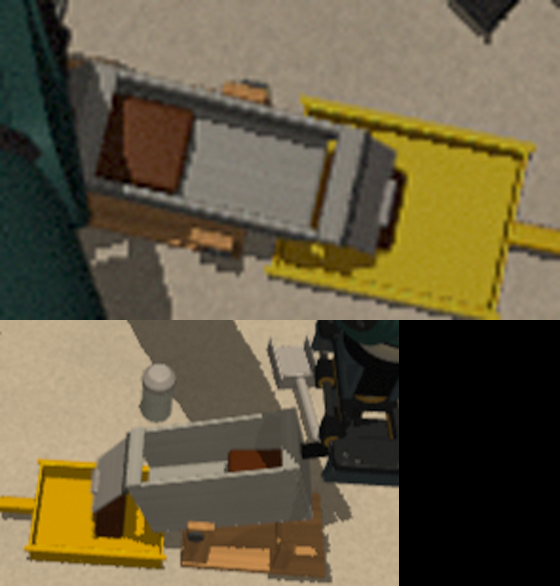

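The front loaf has slid out: it is tipping over the lip at (390,215), the flap is open, and the back loaf is still at (150,140). I hold still for now.

Emit:
play_rows([
  [0.03,0,0,0,0,0,0],
  [0.03,0,0,0,0,0,0],
  [0.03,0,0,0,0,0,0],
  [0.03,0,0,0,0,0,0],
  [0.03,0,0,0,0,0,0],
])

```text
time_s: 14.38
position: [0.5812, 0.186, 0.186]
tool_rot: [2.443, 1.975, 0.0]
ft_force: [2.6, -3.5, -5.7]
gripper_width: 0.0399
```

```bash
python3 look.py h1
```

```text
14.4833 [0.58120863 0.18605246 0.18604437] [ 2.1 -4.9 -6.3] 0.03967680632083593
```

View pics/h1.png

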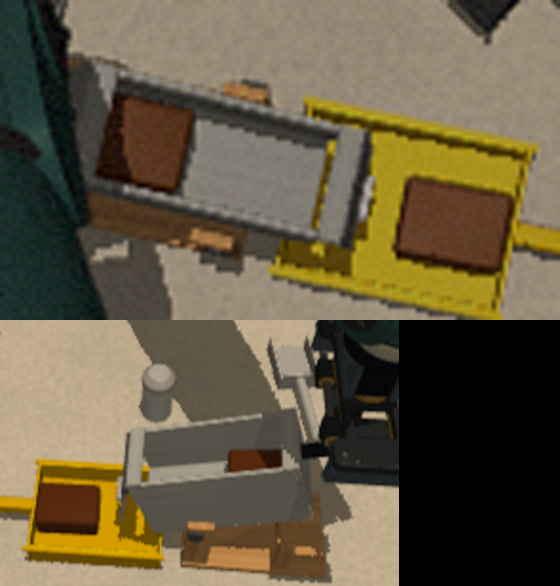

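The front loaf lies flat in the tub at (455,225), the back loaf is unmoved at (145,140). I ease the caddy back down.

Emit:
play_rows([
  [0.03,0.0003,0.0011,-0.0014,0,0,0],
  [0.03,0.0008,0.0032,-0.0041,0,0,0],
  [0.03,0.0013,0.0053,-0.0069,0,0,0],
  [0.03,0.0018,0.0073,-0.0097,0,0,0],
  [0.03,0.0022,0.0093,-0.0125,0,0,0],
])

```text
time_s: 14.9
position: [0.5834, 0.1957, 0.1733]
tool_rot: [-2.443, -1.975, -0.0]
ft_force: [2.7, -2.9, -3.6]
gripper_width: 0.0402
```

Emit:
play_rows([
  [0.03,0.0005,0.0019,-0.003,0,0,0],
  [0.03,0.001,0.0037,-0.006,0,0,0],
  [0.03,0.0014,0.0054,-0.009,0,0,0],
  [0.03,0.0018,0.0071,-0.012,0,0,0],
  [0.03,0.0022,0.0087,-0.0151,0,0,0],
])

```text
time_s: 15.32
position: [0.5854, 0.2046, 0.1582]
tool_rot: [-2.443, -1.975, -0.0]
ft_force: [-1.5, 2.1, -0.6]
gripper_width: 0.04
```

Emit:
play_rows([
  [0.03,0.0003,0.0011,-0.0022,0,0,0],
  [0.03,0.0006,0.0023,-0.0047,0,0,0],
  [0.03,0.0009,0.0034,-0.0071,0,0,0],
  [0.03,0.0011,0.0045,-0.0094,0,0,0],
  [0.03,0.0014,0.0055,-0.0117,0,0,0],
])

```text
time_s: 15.73
position: [0.5867, 0.2099, 0.1465]
tool_rot: [-2.443, -1.975, 0.0]
ft_force: [-3.4, 4.8, -0.2]
gripper_width: 0.0398
```

Emit:
play_rows([
  [0.03,0.0002,0.0008,-0.002,0,0,0],
  [0.03,0.0004,0.0017,-0.004,0,0,0],
  [0.03,0.0006,0.0026,-0.006,0,0,0],
  [0.03,0.0008,0.0034,-0.008,0,0,0],
  [0.03,0.0009,0.004,-0.01,0,0,0],
])

```text
time_s: 16.15
position: [0.5876, 0.2137, 0.1364]
tool_rot: [-2.443, -1.975, 0.001]
ft_force: [-3.3, 4.8, -0.3]
gripper_width: 0.0402
```

```bash
python3 look.py d1
```

```text
16.25 [0.58758299 0.21372993 0.13628104] [-4.7  4.1 -1. ] 0.03988358333618702
```

View pics/d1.png

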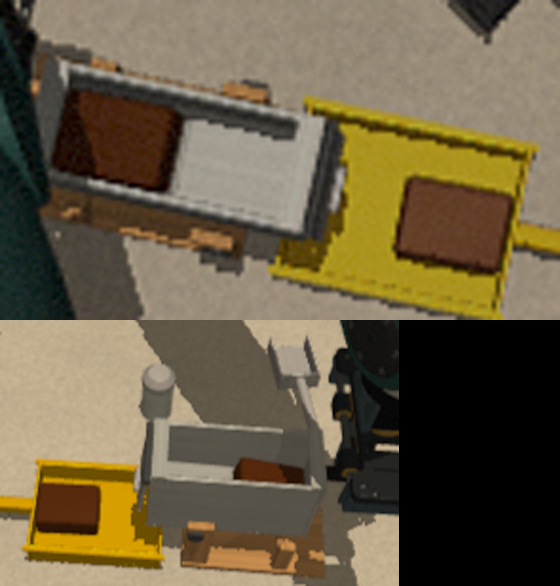

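Emit:
play_rows([
  [0.03,0,0.0004,-0.0005,0,0,0],
  [0.03,0,0.0007,-0.001,0,0,0],
  [0.03,0,0.001,-0.0015,0,0,0],
  [0.03,0,0.0012,-0.002,0,0,0],
  [0.03,0,0.0012,-0.002,0,0,0],
])

```text
time_s: 16.67
position: [0.5877, 0.2143, 0.1352]
tool_rot: [2.442, 1.975, -0.002]
ft_force: [-7.3, -5.0, 8.1]
gripper_width: 0.0403
```

```bash
python3 look.py d2
```

```text
16.7667 [0.58768128 0.21422537 0.13513885] [-6.8 -4.8  8. ] 0.039938587727537875
```

Upward force of 8 N: it is on its rest. I relieve the small preload, then let go.

Emit:
play_rows([
  [0.03,-0.0003,0,0.0005,0,0,0],
  [0.03,-0.0005,0,0.0007,0,0,0],
  [0.03,-0.0005,0,0.0007,0,0,0],
])

```text
time_s: 17.02
position: [0.5876, 0.2142, 0.1353]
tool_rot: [2.442, 1.975, 0.0]
ft_force: [1.8, -4.6, -4.0]
gripper_width: 0.04
```

Emit:
play_rows([
  [0.045,0,0,0,0,0,0],
  [0.06,0,0,0,0,0,0],
  [0.09,0,0,0,0,0,0],
  [0.09,0,0,0,0,0,0],
  [0.09,0,0,0,0,0,0],
])

```text
time_s: 17.43
position: [0.5875, 0.2149, 0.1356]
tool_rot: [2.443, 1.975, 0.001]
ft_force: [0.1, -0.7, -0.9]
gripper_width: 0.0688
```

Emit:
play_rows([
  [0.09,0,0,0,0,0,0],
  [0.09,0,0,0,0,0,0],
  [0.09,0,0,0,0,0,0],
  [0.09,0,0,0,0,0,0],
  [0.09,0,0,0,0,0,0],
])

```text
time_s: 17.85
position: [0.5873, 0.2148, 0.1354]
tool_rot: [2.443, 1.975, 0.0]
ft_force: [0.2, -1.3, 1.3]
gripper_width: 0.0898
```

Emit:
play_rows([
  [0.09,0,0,0.01,0,0,0],
  [0.09,0,0,0.03,0,0,0],
  [0.09,0,0,0.06,0,0,0],
  [0.09,0,0,0.1,0,0,0],
  [0.09,0,0,0.14,0,0,0],
])

```text
time_s: 18.27
position: [0.5867, 0.2146, 0.2772]
tool_rot: [-2.443, -1.975, 0.002]
ft_force: [0.6, 0.8, -0.2]
gripper_width: 0.0897
```

Emit:
play_rows([
  [0.09,0,0.03,0.01,0,0,0],
  [0.09,0,0.07,0.01,0,0,0],
  [0.09,-0.01,0.11,0.01,0,0,0],
  [0.09,-0.02,0.15,0.01,0,0,0],
  [0.09,-0.03,0.18,0.01,0,0,0],
])

```text
time_s: 18.68
position: [0.5566, 0.3974, 0.2865]
tool_rot: [-2.442, -1.976, -0.002]
ft_force: [0.7, 0.8, -0.1]
gripper_width: 0.09
```

Emit:
play_rows([
  [0.09,0,0,0,0,0,0],
  [0.09,0,0,0,0,0,0],
  [0.09,0,0,0,0,0,0],
  [0.09,0,0,0,0,0,0],
  [0.09,0,0,0,0,0,0],
])

```text
time_s: 19.1
position: [0.5578, 0.3937, 0.2857]
tool_rot: [2.444, 1.974, 0.0]
ft_force: [0.2, -0.3, 0.3]
gripper_width: 0.0901
```

```bash
python3 look.py e1
python3 - <<'E'
from h import *
a=imaging.camera("top");o=cv2.imread("pics/top_raw.png")
cv2.imwrite("pics/e2.png",cv2.resize(a,(800,600)))
d=cv2.absdiff(a,o).max(2); cv2.imwrite("pics/e3.png",cv2.resize(d*3,(560,420)))
E
```

```text
19.2 [0.55772644 0.3938972  0.28561476] [-0.5  0.8 -0.1] 0.09009563098734477
```

View pics/e1.png

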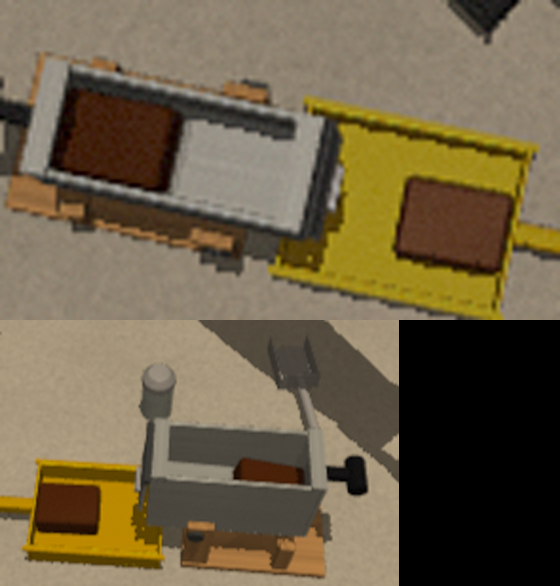

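View pics/e2.png

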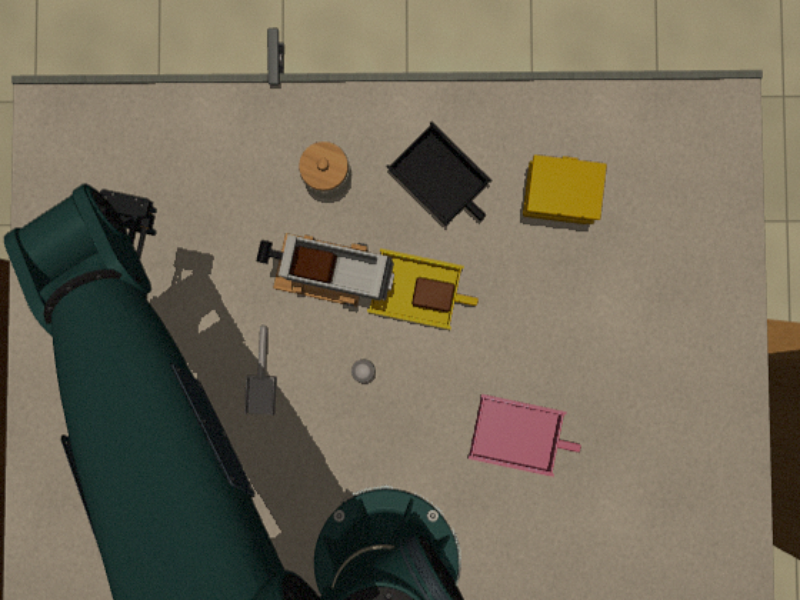

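The caddy is level on its rest, with its handle back at the starting pixel (264,251). The front loaf is in the tub at (433,294), and the back loaf is in the caddy at (313,263). Canister, boxes, scoop and shaker have not moved, and the arm is clear.

```bash
python3 -c "
from bench import arm
print(arm.close_job())"
```

```text
the job is handed in; nothing more can be done
None
```

The job is done and handed in at about 19 s; no verdict was reported. The yellow tub stands under the flap, the front sugar loaf lies flat in it, and the back loaf is still in the caddy.

- **Tub:** I carried it by its stub handle and set it down with its centre at about x = -173 mm in the stand frame. The two cameras disagreed by a few millimetres on its sideways position, well within the room available.
- **Tipping:** I lifted the handle in small steps. The front loaf began to slip at about 0.32 rad. I stopped at about 0.34, held there until the loaf was in the tub, then eased the caddy down and let go. It came onto its rest with about 8 N of contact force, which I relieved before opening the gripper.
- **Last pictures:** the caddy is level, with its handle back at its starting pixel. The canister, box stack, scoop and salt shaker look unmoved by eye, and the arm is clear of everything.
- **Fit mismatch:** the stand's foot did not fit the images as centred on the stated origin. It fitted about 15 mm towards the handle side, so I took the stand's position from the handle, front posts and that shifted foot.
- **Side force:** when I first closed on the caddy's handle it showed a 13 N side force from being slightly off centre. I corrected this before lifting.

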